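Snap the cover onto a cassette on the slanted stand

ROBOT

A 6-joint arm with a two-finger parallel gripper is mounted at the origin on a cart in front of the work surface, level with it; the furniture and walls round the work are solid. World frame = base frame: x ahead of the robot, y to its left, z up, the work surface at z = 0. Lengths are in m, angles in degrees, forces in N, time in s.
With the tool pointing down it reaches from about 0.3 to 0.75 m from the base axis. Payload 8.5 kg.
Tool frame: the origin (TCP) lies on the centre line of the jaws, within the pads' length; the fingertips stand 22 mm ahead of it and the grasp point (between the pads) lies 3 mm ahead of it (env.tip_reach is the distance from the TCP to the fingertips, in m); y points along the fingers, z is the direction in which the jaws open and shut, and the axes are right-handed (so a half turn about y gives the same grasp; the last joint's range is limited). The gripper opens to 85 mm and grips with 20 to 120 N. Pads are 22 mm wide; open, the fingers measure 114 mm over their backs; the gripper's body (76 mm by 85 mm) begins 54 mm behind the grasp point. The pads swing forward as they close: fully open they stand 13 mm farther back than shut.
Start: joints at [-89.513, 21.807, 74.336, -0, 83.858, -12.336], TCP at [0.122, -0.536, 0.253] pointing down, gripper open.
Joint ranges: [-178.18, 178.18], [-50.72, 133.34], [12.68, 142.11], [-81.47, 261.47], [9.98, 163.14], [-165.26, 165.26]. Speed limits (degrees/s): [136.94, 136.94, 180, 180, 180, 180].

INTERFACE

Orientations are given as a 3x3 rotation matrix whose columns are the frame's x, y, z axes.
In Python, from rig import env, get_image gives the robot as it stands. The module is installed in compiled form; this text tells all that it offers.
- The arm moves only by the tool carry_out, never from a script. Its argument "targets" is a list that holds one entry, the list of rows, each a list of 7 numbers: the closure, from 0 (fully open) to 1 (shut), then the shift along the world's x, y, z in mm, then the turn, a rotation vector about the world's x, y, z in degrees. In form: [[[claw, dx, dy, dz, ax, ay, az], ...]]. A call has 1 to 20 rows; each row is the pose to reach, as a shift and turn from the pose commanded when the call began; what a row does not reach only later rows make up. A row lasts 1/12 s, in which the tool goes at most 41.7 mm and 7.16 degrees, less where a joint would pass 70% of its speed; a pose out of reach is approached as far as the arm can. A call with a gripper value outside its range is refused whole. The fingers move at their own pace and stop on an object; "squeeze" is the grip in N (left out, the last holds). Time passes only in rows, so rows that repeat a pose let the fingers close. It gives the time, the measured TCP pose, the force and the opening at its end, in the units of the state.
- env.observe(): the state, without advancing time (a new reading comes with each control period).
- get_image(name): name is "scene" or "top"; returns a dict with "img" (400x640x3 uint8, red, green, blue), "fx", "fy", "cx", "cy" (pixels), "k1" (the pictures are not rectified: a ray, as slopes to the right and down, at radius r is drawn at 1 + k1 r^2 times it, then the intrinsics apply), "rvec" (rotation vector, rad) and "tvec" (3), from world to camera coordinates, as OpenCV has them. Camera axes: x right, y down, z forward; pixel columns grow to the right and rows downward; lengths in m; the calibration is good to about 2 mm. A picture is of the moment at which its call begins. There is no depth.
- env.close_job(): hands the job in, once; it reports no verdict.
The state is a dict: "time_s": time; "q": joint angles; "qvel": joint speeds; "joint_efforts": joint torques, N m; "position": TCP position; "tool_rot": TCP orientation; "ft_force": force on the tool from outside, world axes, zero at the start; "wrist_torque": the same for the moment, N m; "grip_width": finger opening in m.
Only numpy, scipy, OpenCV 4.12 (cv2) and the standard library are available. Lean on these libraries where they do the work, as an engineer would, in place of code of your own. Each camera call takes 0.05 s, during which the arm holds its last target.

TASK

Set the open cassette flat on the slope of the loading stand, its length running up the slope and its lower end resting against the middle of the cleat, and let go of it. Then put the cover on it and press straight onto it until the clip arms at both ends have snapped under the cassette's beads. Do not knock over the two bottles nearby.

Things in the scene. Friction and masses are not known exactly. Their poses are not given: they have to be found in the camera images.
- stand: fixed loading stand: dark base plate 170 x 110 mm with a sloped aluminium deck. Origin on the worktop under the middle of the base; x points to the high end of the slope (roughly away from the robot), z up.
- deck: the stand's sloped top, 110 mm wide, tilted 30 degrees, low end toward the robot, no side walls. Origin on the deck's surface at the middle of the cleat's uphill face; x points up the slope (deck from -8 to 140 mm), y across it, z square to the surface. The cleat is a bar across the low edge, x = -8 to 0 mm, 84 mm wide, 10 mm high above the surface.
- cassette: loose white open tray with four cells, 116 mm long (x), 52 mm wide (y), 40 mm high, about 0.16 kg; ends alike. Origin at the centre of its underside, z up. A rolled bead 7 mm thick runs across the top of each end wall (centre x = +-60, z = 36 mm). Against the cleat its origin is 58 mm up the slope from the deck's origin.
- cover: loose grey cover, ends alike, 140 mm long (x) over its clip arms, 62.4 mm wide (y), 62 mm high, about 0.16 kg. Origin at the centre of its underside, z up. Side skirts (inner faces y = +-28.2 mm) reach from z = 0 to the plate (z = 22 to 26 mm). Seated, the plate lies on the cassette's rim and the cover's origin is 18 mm above the cassette's along their z.
- cover_grip (a point): point on the cover's upright grip bar, 48 mm above the cover's origin. The bar is 64 mm long (x), 16 mm thick (y) and reaches from z = 26 to 62 mm.
- clip_a (a joint): sprung hinge of the black clip arm at the cover's +x end: 0 rad when relaxed or snapped home, 0.15 to 0.2 rad as its hook passes over the bead. The hooks touch the beads about 15 mm before the cover is home; pressing it home takes about 10 to 20 N.
- clip_b (a joint): the same for the clip arm at the cover's -x end.
- bottle_a: loose white bottle, 43 mm in diameter, 98 mm high, origin at the centre of its underside, z up. A bystander.
- bottle_b: a second such bottle. A bystander.

How it is judged (in metres and radians):
On the way, in this order (a step that is already met when the one before it is completed fails the run):
1. the cassette lies on the slope against the cleat, let go (x of cassette in the frame of deck between 0.054 and 0.063 m and y of cassette in the frame of deck between -0.016 and 0.016 m and z of cassette in the frame of deck between -0.003 and 0.004 m and angle between the x axis of cassette and the x axis of deck, either way round below 0.175 rad and angle between the z axis of cassette and the z axis of deck, either way round below 0.09 rad and contact force between cassette and the fingers below 0.05 N), for 0.2 s.
2. the cover is home with both clips snapped (x of cassette in the frame of deck between 0.054 and 0.063 m and y of cassette in the frame of deck between -0.016 and 0.016 m and z of cassette in the frame of deck between -0.003 and 0.004 m and angle between the x axis of cassette and the x axis of deck, either way round below 0.175 rad and angle between the z axis of cassette and the z axis of deck, either way round below 0.09 rad and x of cover in the frame of cassette between -0.004 and 0.004 m and y of cover in the frame of cassette between -0.004 and 0.004 m and z of cover in the frame of cassette between 0.015 and 0.0215 m and angle between the x axis of cover and the x axis of cassette, either way round below 0.09 rad and angle between the z axis of cover and the z axis of cassette, either way round below 0.09 rad and value of joint each of clip_a, clip_b below 0.06 rad), for 0.2 s.
At the end, for the whole second after the job is handed in: Cassette flat on the deck, lower end within 5 mm of the cleat, within 16 mm of its middle and 10 deg of straight; cover seated on its rim (z offset 15 to 21.5 mm, within 4 mm and 5 deg), both clips within 0.06 rad of relaxed; at rest (all of step 2 and linear speed of each of cover, cassette below 0.01 m/s); the robot touches nothing.
It fails at once if a bottle is knocked over (angle between any of bottle_a, bottle_b's own z axis and vertical above 0.6 rad).
It also fails if it takes over 48 s, if anything falls off the work surface, if the arm or the gripper's body presses on something with over 40 N, if the wrist force passes 120 N, or if a joint passes its speed limit or range.

## Working session

There is one attempt and no reset: what is moved stays moved. The work goes in short steps, Python scripts to look and compute and a tool call to move; the robot and the scene stay as the last step left them, time stands still between calls to the robot, and variables do not carry over. Pictures are saved under pics/ and viewed, and the job is handed in when it is done.

Besides the shell and the picture viewer there is one more tool, called after "Emit:" as name(argument=value, ...) on one line, values as JSON. carry_out: Moves the arm, as the interface text tells. Its arguments: {"type":"object","properties":{"targets":{"type":"array"},"squeeze":{"type":"number"}},"required":["targets"]}

```bash
mkdir -p pics; ls
cat > h.py <<'E'
import numpy as np, cv2
from rig import env, get_image
def snap(name,fn):
    d=get_image(name); cv2.imwrite('pics/'+fn,d['img'][:,:,::-1]); return d
def cal(d):
    return np.array(d['rvec'],float).ravel(),np.array(d['tvec'],float).ravel()
def ray(d,u,v):
    r,t=cal(d);R=cv2.Rodrigues(r)[0]
    x=(u-d['cx'])/d['fx'];y=(v-d['cy'])/d['fy'];rd=np.hypot(x,y);s=rd
    for _ in range(30): s=rd/(1+d['k1']*s*s)
    k=s/rd if rd>0 else 1
    return -R.T@t, R.T@np.array([x*k,y*k,1])
def onz(d,u,v,z):
    o,w=ray(d,u,v); return o+w*(z-o[2])/w[2]
def onplane(d,u,v,p,n):
    o,w=ray(d,u,v); return o+w*((p-o)@n)/(w@n)
def proj(d,P):
    r,t=cal(d);P=np.atleast_2d(P)
    return cv2.projectPoints(P.astype(float),r,t,np.array([[d['fx'],0,d['cx']],[0,d['fy'],d['cy']],[0,0,1.]]),np.array([d['k1'],0,0,0.]))[0].reshape(-1,2)
E
python3 - <<'E'
from h import *
import pickle
for n in('scene','top'):
    d=snap(n,n+'0.png');pickle.dump(d,open(n+'0.pkl','wb'))
    print(n,d['fx'],d['cx'],d['cy'],d['k1'],ray(d,320,200))
print(env.observe())
E
```

```text
pics
scene 479.81335240103675 316.183653628221 197.75135466992853 -0.0926441160070406 (array([-0.01356529,  0.44820803,  0.77422329]), array([ 0.47545626, -0.57996255, -0.66156633]))
top 490.23400850940453 320.1285915311513 199.77002683879763 -0.06917823036230981 (array([ 0.3634205 , -0.16177288,  1.10653561]), array([ 0.13813214,  0.01612405, -0.9902827 ]))
{'time_s': 0.1, 'q': array([-8.95125473e+01,  2.18392190e+01,  7.43799208e+01,  1.14033563e-03,
        8.38591042e+01, -1.23355099e+01]), 'qvel': array([ 0.00812422, -0.14235345, -0.23509913,  0.01234576,  0.03038831,
       -0.07836363]), 'joint_efforts': array([ 1.63840319e-03, -4.49228203e+01, -2.31656939e+01, -2.79663864e-04,
        3.68227920e-03, -8.84689143e-06]), 'position': array([ 0.12206946, -0.5360396 ,  0.25275681]), 'tool_rot': array([[-9.75060960e-01,  8.16965290e-06,  2.21937210e-01],
       [-2.21936992e-01,  1.36573356e-03, -9.75060053e-01],
       [-3.11072997e-04, -9.99999067e-01, -1.32986032e-03]]), 'ft_force': array([-0.13557816, -0.28793137, -0.14606782]), 'wrist_torque': array([0.02121233, 0.01792693, 0.05679709]), 'grip_width': 0.0851373451536594}
```

View pics/scene0.png

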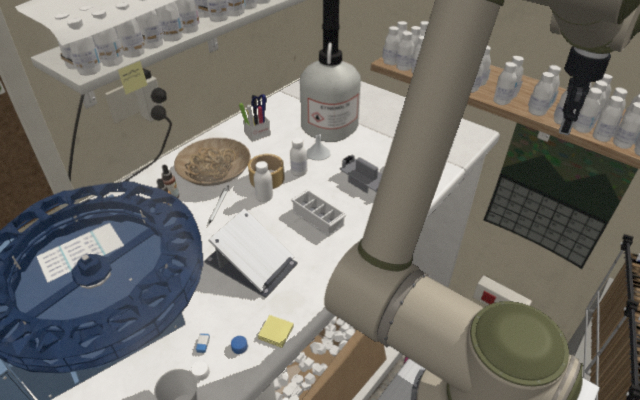

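View pics/top0.png

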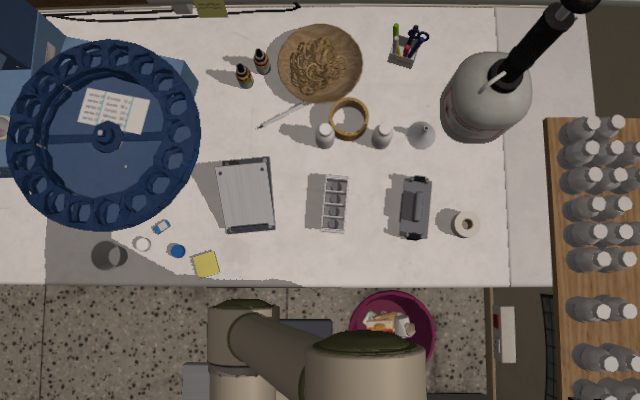

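The scene view shows the stand at about (252,250), the cassette at (318,210), the cover at (362,172) and the bottles at (263,182) and (298,157). In the top view these are at (245,195), (334,204), (414,207), (325,135) and (382,135). I'll enlarge both views.

Run:
```python
import cv2
t=cv2.imread('pics/top0.png')[115:250,205:445]
cv2.imwrite('pics/topc.png',cv2.resize(t,None,fx=3.3,fy=3.3,interpolation=cv2.INTER_CUBIC))
t=cv2.imread('pics/scene0.png')[140:300,190:400]
cv2.imwrite('pics/scenec.png',cv2.resize(t,None,fx=3.5,fy=3.5,interpolation=cv2.INTER_CUBIC))
```

```text
(no output)
```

View pics/topc.png

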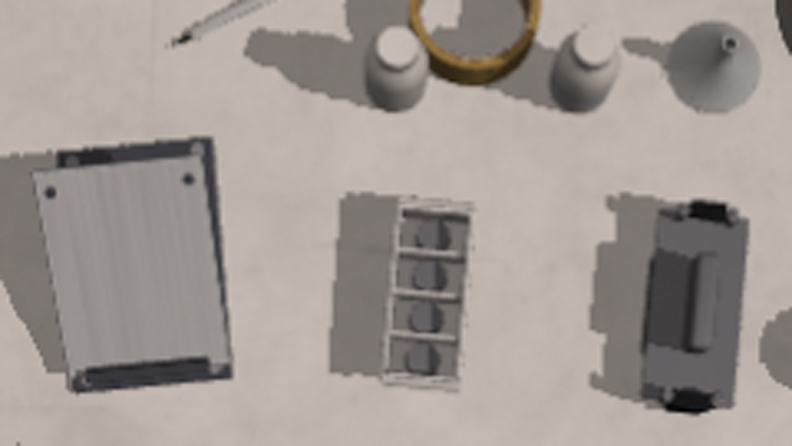

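View pics/scenec.png

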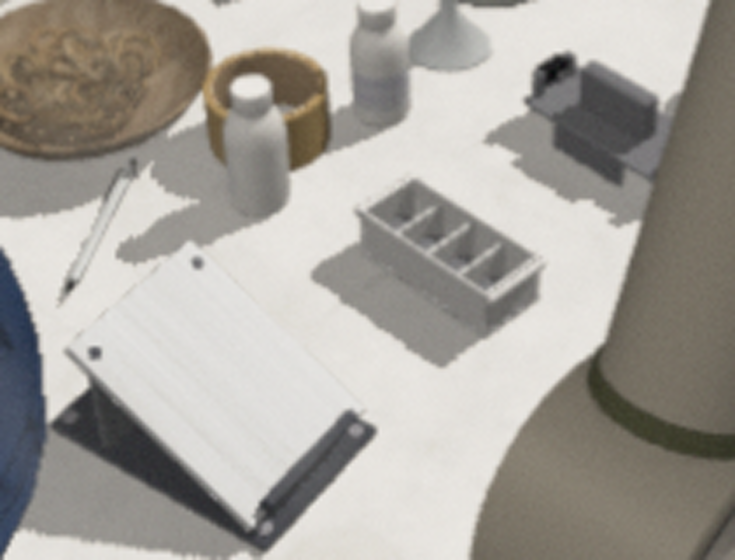

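```bash
cat > m.py <<'E'
from h import *
import pickle
T=pickle.load(open('top0.pkl','rb'));S=pickle.load(open('scene0.pkl','rb'))
def tc(u,v): return ((u+.5)/3.3-.5+205,(v+.5)/3.3-.5+115)
def sc(u,v): return ((u+.5)/3.5-.5+190,(v+.5)/3.5-.5+140)
def tri(a,b):
    o1,w1=ray(T,*a);o2,w2=ray(S,*b)
    A=np.array([w1,-w2]).T;s=np.linalg.lstsq(A,o2-o1,rcond=None)[0]
    p,q=o1+w1*s[0],o2+w2*s[1]
    return (p+q)/2,np.linalg.norm(p-q)*1e3
E
python3 - <<'E'
from m import *
np.set_printoptions(precision=1,suppress=True)
L={'deck hi +y':(tc(35,172),sc(68,350)),'deck hi -y':(tc(203,155),sc(190,242)),'scr +y':(tc(50,192),sc(95,352)),'scr -y':(tc(188,179),sc(198,262)),
'cas far -y':(tc(473,203),sc(412,181)),'cas far +y':(tc(400,198),sc(360,210)),'cas near -y':(tc(459,389),sc(542,264)),'cas near +y':(tc(384,383),sc(488,297)),
'botA cap':(tc(397,47),sc(249,85)),'botB cap':(tc(594,45),sc(378,12))}
for k,(a,b) in L.items():
    p,e=tri(a,b);print(k,p*1e3,'res',e)
for k,p in {'bp +y far':(60,152),'bp -y far':(212,138),'bp -y near':(232,378),'bp +y near':(72,392)}.items():
    print(k,onz(T,*tc(*p),.008)*1e3)
print('cleat in top, z~.02')
for p in [(78,372),(207,358),(212,372),(80,388)]: print(onz(T,*tc(*p),.025)*1e3)
print('cover plate z=26')
for p in [(660,207),(748,218),(734,408),(643,400)]: print(onz(T,*tc(*p),.026)*1e3)
print('bar z=62')
for p in [(694,252),(716,254),(711,351),(689,348)]: print(onz(T,*tc(*p),.062)*1e3)
E
```

```text
deck hi +y [576.8  78.1  87.3] res 1.2592231611141338
deck hi -y [588.2 -30.3  86.9] res 0.02086063097537518
scr +y [564.1  68.5  86.1] res 0.3880629893440728
scr -y [572.3 -21.1  86.5] res 0.6544713202545266
cas far -y [ 565.5 -207.6   31. ] res 3.7552544669643915
cas far +y [ 568.2 -158.1   36.9] res 2.9884377244705127
cas near -y [ 442.  -195.8   34.5] res 2.0678274505401637
cas near +y [ 446.  -145.9   40.2] res 3.2229806852360814
botA cap [ 657.1 -154.8  100.1] res 2.69854646603815
botB cap [ 659.6 -283.9   88.7] res 1.9233433554424713
bp +y far [608.1  80.1   8. ]
bp -y far [617.7 -26.2   8. ]
bp -y near [450.4 -42.7   8. ]
bp +y near [440.6  66.9   8. ]
cleat in top, z~.02
[452.9  59.6  25. ]
[462.5 -27.5  25. ]
[453. -31.  25.]
[442.1  58.   25. ]
cover plate z=26
[ 565.2 -333.6   26. ]
[ 557.6 -393.3   26. ]
[ 428.9 -380.2   26. ]
[ 434.3 -319.4   26. ]
bar z=62
[ 528.6 -349.5   62. ]
[ 527.3 -363.9   62. ]
[ 463.7 -358.9   62. ]
[ 465.6 -344.7   62. ]
```

```bash
python3 - <<'E'
from m import *
np.set_printoptions(precision=1,suppress=True)
P=[onz(T,*tc(*p),.039)*1e3 for p in [(400,198),(473,203),(459,389),(384,383)]]
Q=[onz(S,*sc(*p),.039)*1e3 for p in [(360,210),(412,181),(542,264),(488,297)]]
for X in(P,Q):
    X=np.array(X);d=X[0]+X[1]-X[2]-X[3];print(X,X.mean(0),np.degrees(np.arctan2(d[1],d[0])), np.linalg.norm(d)/2)
# check deck low corners
import math
yaw=math.radians(5.5);hx=np.array([math.cos(yaw),math.sin(yaw),0]);n=-.5*hx+np.array([0,0,math.sqrt(.75)])
ex=hx*math.sqrt(.75)+np.array([0,0,.5]);ey=np.cross(n,ex)
o=np.array([.5825,.0239,.0871])-.14*ex
print(o*1e3)
for nm,l in {'low-y corner':(-.008,-.055,0),'low +y':(-.008,.055,0),'cleat':(0,.042,.01),'cl2':(0,-.042,.01),'cl3':(-.008,.042,.01),'cl4':(-.008,-.042,.01)}.items():
    p=o+l[0]*ex+l[1]*ey+l[2]*n
    a=proj(T,p)[0];b=proj(S,p)[0];print(nm,(a-[205,115]+.5)*3.3-.5,(b-[190,140]+.5)*3.5-.5)
E
python3 - <<'E'
import cv2
t=cv2.imread('pics/scene0.png')[220:300,200:310]
cv2.imwrite('pics/sc3.png',cv2.resize(t,None,fx=7,fy=7,interpolation=cv2.INTER_CUBIC))
E
```

```text
[[ 569.  -157.3   39. ]
 [ 565.6 -206.2   39. ]
 [ 440.8 -196.2   39. ]
 [ 444.7 -146.7   39. ]] [ 505.  -176.6   39. ] -4.708180668892096 124.96513667882587
[[ 565.2 -157.1   39. ]
 [ 557.6 -201.4   39. ]
 [ 440.1 -191.4   39. ]
 [ 448.1 -146.    39. ]] [ 502.7 -174.    39. ] -5.1355059790693645 117.73300189957939
[461.8  12.3  17.1]
low-y corner [232.1 363. ] [366.1 411.2]
low +y [ 71.6 378.2] [251.9 532.2]
cleat [ 86.6 372. ] [261.7 501.5]
cl2 [210.6 360.3] [349.8 409.2]
cl3 [ 88.5 382.7] [271.9 511.4]
cl4 [212.1 371. ] [359.5 418.6]
```

View pics/sc3.png

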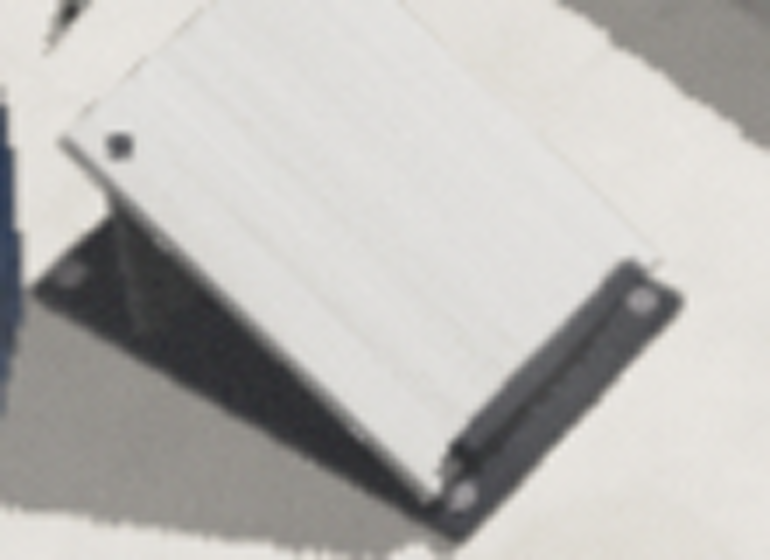

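Emit:
carry_out(targets=[[[0, 382.4, 360, -100, 0, 0, -17.7], [0, 382.4, 360, -100, 0, 0, -17.7], [0, 382.4, 360, -100, 0, 0, -17.7], [0, 382.4, 360, -100, 0, 0, -17.7], [0, 382.4, 360, -100, 0, 0, -17.7], [0, 382.4, 360, -100, 0, 0, -17.7], [0, 382.4, 360, -100, 0, 0, -17.7], [0, 382.4, 360, -100, 0, 0, -17.7], [0, 382.4, 360, -100, 0, 0, -17.7], [0, 382.4, 360, -100, 0, 0, -17.7], [0, 382.4, 360, -100, 0, 0, -17.7], [0, 382.4, 360, -100, 0, 0, -17.7], [0, 382.4, 360, -100, 0, 0, -17.7], [0, 382.4, 360, -100, 0, 0, -17.7], [0, 382.4, 360, -100, 0, 0, -17.7], [0, 382.4, 360, -100, 0, 0, -17.7]]], squeeze=40)

```text
time_s: 1.43
position: [0.5042, -0.1764, 0.1531]
tool_rot: [[-0.996, -0.001, -0.085], [0.085, 0.0, -0.996], [0.001, -1.0, -0.0]]
ft_force: [0.7, -0.9, -0.0]
grip_width: 0.085
```

Run:
```python
from h import *
snap('scene','s1.png');o=env.observe();print(o['time_s'],o['position'],o['tool_rot'],o['q'],o['ft_force'])
```

```text
1.4833 [ 0.50395286 -0.17687494  0.15335255] [[-9.96310420e-01 -2.98400666e-04 -8.58222427e-02]
 [ 8.58222579e-02 -3.84062732e-05 -9.96310463e-01]
 [ 2.94003593e-04 -9.99999955e-01  6.38739891e-05]] [-3.20438935e+01  2.57125939e+01  8.59390361e+01 -1.17655543e-02
  6.83616951e+01  6.28837555e+01] [-0.55854001 -0.23545516  0.59026716]
```

View pics/s1.png

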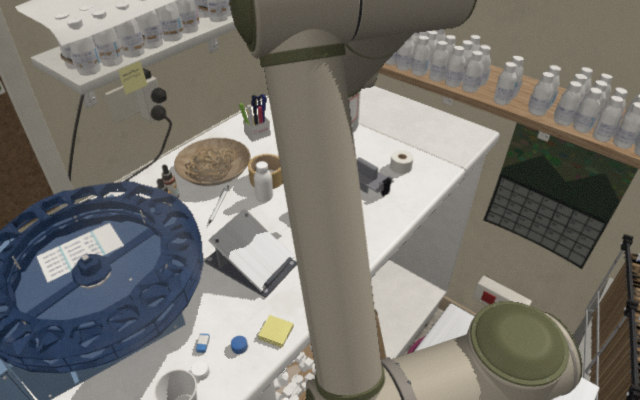

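The arm now hides the cassette in the scene view, but the measurement already in hand is enough. The cover's near clip is visible at (387,187). I'll descend and grip.

Emit:
carry_out(targets=[[[0, 0, 0, -40, 0, 0, 0], [0, 0, 0, -75, 0, 0, 0], [0, 0, 0, -100, 0, 0, 0], [0, 0, 0, -115, 0, 0, 0], [0, 0, 0, -126, 0, 0, 0], [0, 0, 0, -126, 0, 0, 0], [0.3, 0, 0, -126, 0, 0, 0], [0.6, 0, 0, -126, 0, 0, 0], [0.6, 0, 0, -126, 0, 0, 0], [0.6, 0, 0, -126, 0, 0, 0], [0.6, 0, 0, -126, 0, 0, 0], [0.6, 0, 0, -126, 0, 0, 0]]], squeeze=40)

```text
time_s: 2.48
position: [0.5049, -0.1769, 0.0286]
tool_rot: [[-0.996, 0.002, -0.085], [0.085, -0.002, -0.996], [-0.002, -1.0, 0.001]]
ft_force: [-1.6, -2.0, 7.4]
grip_width: 0.0515
```

Run:
```python
from h import *
import pickle
d=snap('top','t2.png');pickle.dump(d,open('t2.pkl','wb'));o=env.observe();print(o['time_s'],o['position'],o['ft_force'],o['grip_width'])
t=cv2.imread('pics/t2.png')[115:250,205:445]
cv2.imwrite('pics/t2c.png',cv2.resize(t,None,fx=3.3,fy=3.3,interpolation=cv2.INTER_CUBIC))
```

```text
2.5333 [ 0.50483154 -0.17686729  0.02859247] [-1.56795068 -0.61132537  7.22263803] 0.0514745047870517
```

View pics/t2c.png

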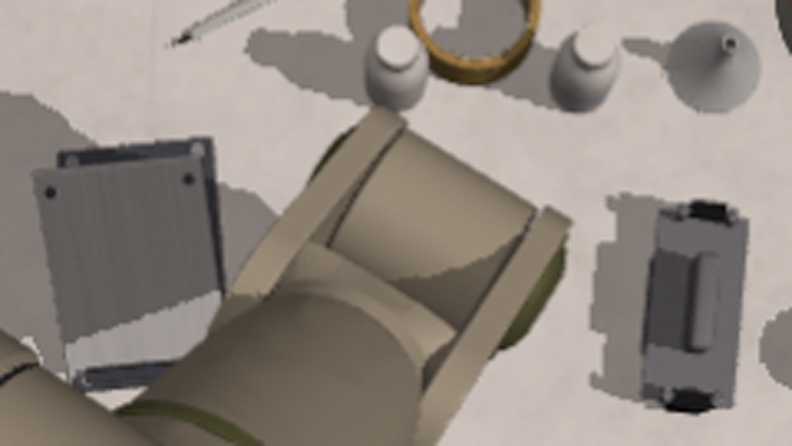

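```bash
cat > deck.py <<'E'
from h import *
import math
from scipy.spatial.transform import Rotation as Ro
yaw=math.radians(5.5);hx=np.array([math.cos(yaw),math.sin(yaw),0]);n=-.5*hx+np.array([0,0,math.sqrt(.75)])
ex=hx*math.sqrt(.75)+np.array([0,0,.5]);ey=np.cross(n,ex);RD=np.array([ex,ey,n]).T
O=np.array([.4618,.0123,.0171])
# tool aligned with deck: x=-ex, y=-n, z=-ey
RT=np.array([-ex,-n,-ey]).T
def D(x,y,z): return O+x*ex+y*ey+z*n
E
python3 - <<'E'
from deck import *
np.set_printoptions(precision=2,suppress=True)
o=env.observe();R=np.array(o['tool_rot']);p=o['position']
print('turn',Ro.from_matrix(RT@R.T).as_rotvec(degrees=True))
for q in [(.066,0,.060),(.066,0,.008),(.058,0,.002)]:
    t=D(q[0],q[1],q[2]+.0286);print(q,t*1e3,(t-p)*1e3)
print(ex,ey,n)
E
```

```text
turn [  0.24 -29.93  10.17]
(0.066, 0, 0.06) [474.6   13.53 126.83] [-30.23 190.4   98.24]
(0.066, 0, 0.008) [500.48  16.02  81.8 ] [ -4.35 192.89  53.2 ]
(0.058, 0, 0.002) [496.57  15.65  72.6 ] [ -8.26 192.52  44.01]
[0.86 0.08 0.5 ] [-0.1  1.   0. ] [-0.5  -0.05  0.87]
```

Emit:
carry_out(targets=[[[0.6, 0, 0, 40, 0, 0, 0], [0.6, 0, 0, 80, 0, 0, 0], [0.6, 0, 0, 120, 0, 0, 0], [0.6, 0, 0, 150, 0, 0, 0], [0.6, 0, 0, 150, 0, 0, 0], [0.6, 0, 0, 150, 0, 0, 0]]])

```text
time_s: 3.03
position: [0.5047, -0.1763, 0.1788]
tool_rot: [[-0.996, 0.003, -0.085], [0.085, -0.002, -0.996], [-0.003, -1.0, 0.002]]
ft_force: [0.2, -0.8, -1.6]
grip_width: 0.0513
```

Run:
```python
from deck import *
np.set_printoptions(precision=2,suppress=True)
snap('top','t3.png');snap('scene','s3.png')
o=env.observe();R=np.array(o['tool_rot']);p=o['position'];print(p,o['ft_force'],o['grip_width'])
print('turn',Ro.from_matrix(RT@R.T).as_rotvec(degrees=True))
for q in [(.066,0,.060),(.066,0,.008),(.058,0,.002)]:
    t=D(q[0],q[1],q[2]+.0286);print(q,t*1e3,(t-p)*1e3)
t=cv2.imread('pics/s3.png')[100:300,150:450]
cv2.imwrite('pics/s3c.png',cv2.resize(t,None,fx=2.5,fy=2.5))
```

```text
[ 0.5  -0.18  0.18] [ 0.16 -0.06 -2.41] 0.05148819605065155
turn [  0.11 -30.15  10.12]
(0.066, 0, 0.06) [474.6   13.53 126.83] [-29.22 189.39 -49.42]
(0.066, 0, 0.008) [500.48  16.02  81.8 ] [ -3.34 191.88 -94.45]
(0.058, 0, 0.002) [496.57  15.65  72.6 ] [  -7.25  191.51 -103.65]
```

View pics/s3c.png

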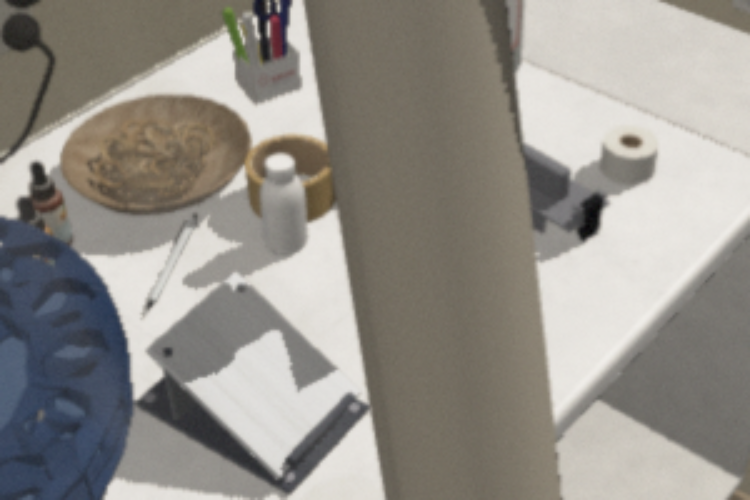

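The wrist reads about 2 N of added weight, so the cassette is held. Next I carry it above the deck, tilted to match.

Emit:
carry_out(targets=[[[0.6, 0, 40, 0, 0, -5, 2], [0.6, -10, 80, 0, 0, -11, 4], [0.6, -20, 120, 0, 0, -17, 6], [0.6, -29, 155, -20, 0, -23, 8], [0.6, -29, 189, -49, 0.1, -30.1, 10.1], [0.6, -29, 189, -49, 0.1, -30.1, 10.1], [0.6, -29, 189, -49, 0.1, -30.1, 10.1], [0.6, -29, 189, -49, 0.1, -30.1, 10.1], [0.6, -29, 189, -49, 0.1, -30.1, 10.1]]])

```text
time_s: 3.88
position: [0.4762, 0.0121, 0.1284]
tool_rot: [[-0.862, 0.498, 0.095], [-0.082, 0.047, -0.996], [-0.5, -0.866, 0.001]]
ft_force: [0.2, -0.7, -1.9]
grip_width: 0.0511
```

```bash
cat > st.py <<'E'
from deck import *
np.set_printoptions(precision=2,suppress=True)
def st():
    o=env.observe();R=np.array(o['tool_rot']);p=np.array(o['position'])
    print('t',o['time_s'],'p',p*1e3,'deck',RD.T@(p-O)*1e3,'Fdeck',RD.T@o['ft_force'],'w',o['grip_width']*1e3)
    print('turn left',Ro.from_matrix(RT@R.T).as_rotvec(degrees=True));return o
E
python3 - <<'E'
from st import *
snap('top','t4.png');snap('scene','s4.png');st()
t=cv2.imread('pics/s4.png')[100:300,150:450]
cv2.imwrite('pics/s4c.png',cv2.resize(t,None,fx=2.5,fy=2.5))
t=cv2.imread('pics/t4.png')[115:250,180:420]
cv2.imwrite('pics/t4c.png',cv2.resize(t,None,fx=3.3,fy=3.3))
E
```

```text
t 3.9833 p [476.48  11.78 128.88] deck [68.5  -1.93 89.52] Fdeck [ 0.08  0.04 -1.19] w 51.682481969845306
turn left [0.07 0.12 0.11]
```

View pics/s4c.png

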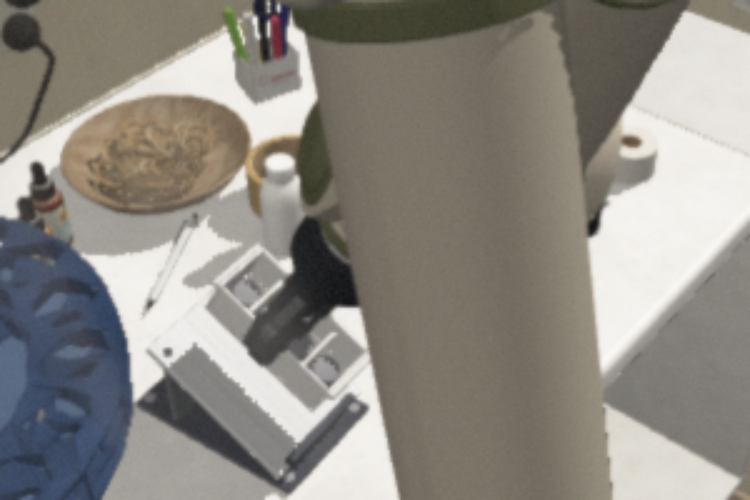

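View pics/t4c.png

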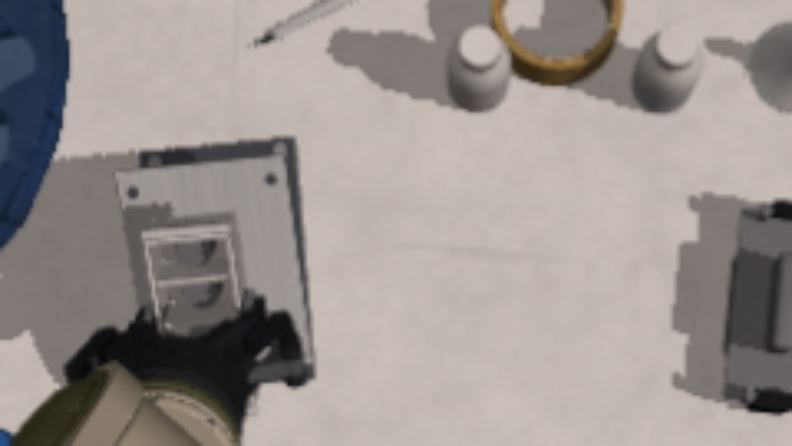

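The cassette hangs parallel over the deck, with its far bead at about (143–230, 228) in the top crop. I'll check its offset from the tool.

Run:
```python
from st import *
import pickle
T=pickle.load(open('top0.pkl','rb'))
for u,v in [(143,230),(232,224),(240,295)]:
    a=((u+.5)/3.3-.5+180,(v+.5)/3.3-.5+115)
    print(RD.T@(onplane(T,*a,D(0,0,.100),n)-O)*1e3)
p=np.array(env.observe()['position'])
for q in [(.068,.0,.012),(.066,0,.006)]:
    print((D(q[0],q[1],q[2]+.0286)-p)*1e3)
```

```text
[133.54  24.1  100.  ]
[131.91 -28.65 100.  ]
[ 86.54 -26.99 100.  ]
[ 23.73   4.22 -42.62]
[ 24.99   4.34 -48.82]
```

Emit:
carry_out(targets=[[[0.6, 10, 2, -20, 0, 0, 0], [0.6, 18, 3, -35, 0, 0, 0], [0.6, 22, 4, -43, 0, 0, 0], [0.6, 25, 4.3, -48.8, 0, 0, 0], [0.6, 25, 4.3, -48.8, 0, 0, 0], [0.6, 25, 4.3, -48.8, 0, 0, 0]]])

```text
time_s: 4.48
position: [0.5012, 0.0164, 0.0797]
tool_rot: [[-0.861, 0.499, 0.094], [-0.082, 0.046, -0.996], [-0.502, -0.865, 0.001]]
ft_force: [0.8, 0.1, -1.3]
grip_width: 0.0514
```

Run:
```python
from st import *
st()
```

```text
t 4.4833 p [501.24  16.37  79.75] deck [65.66  0.28 34.43] Fdeck [ 0.03  0.05 -1.52] w 51.41079249829004
turn left [0.05 0.11 0.09]
```

Emit:
carry_out(targets=[[[0.6, 1, 0.1, -1.7, 0, 0, 0], [0.6, 2, 0.2, -3.5, 0, 0, 0], [0.6, 0.3, 0, -4.5, 0, 0, 0], [0.6, -1.4, -0.1, -5.5, 0, 0, 0], [0.6, -3.2, -0.3, -6.5, 0, 0, 0], [0.6, -3.2, -0.3, -6.5, 0, 0, 0]]])

```text
time_s: 4.98
position: [0.5008, 0.0158, 0.0774]
tool_rot: [[-0.856, 0.509, 0.094], [-0.083, 0.044, -0.996], [-0.511, -0.86, 0.005]]
ft_force: [-4.1, 3.9, 36.1]
grip_width: 0.0517
```

Run:
```python
from st import *
st()
```

```text
t 4.9833 p [500.82  15.76  77.39] deck [64.07 -0.29 32.63] Fdeck [14.85  4.28 33.16] w 51.71997180347888
turn left [0.19 0.75 0.12]
```

I met about 33 N square to the deck earlier than expected, so I'll back off 3 mm at once and look.

Emit:
carry_out(targets=[[[0.6, -1, -0.1, 1.8, 0, 0, 0], [0.6, -2.0, -0.2, 3.4, 0, 0, 0], [0.6, -2.0, -0.2, 3.4, 0, 0, 0]]])

```text
time_s: 5.23
position: [0.4954, 0.0163, 0.0768]
tool_rot: [[-0.861, 0.499, 0.095], [-0.083, 0.047, -0.996], [-0.501, -0.865, 0.001]]
ft_force: [0.4, -0.4, -0.5]
grip_width: 0.0515
```

Run:
```python
from st import *
st()
snap('top','t5.png');snap('scene','s5.png')
t=cv2.imread('pics/s5.png')[190:310,190:310]
cv2.imwrite('pics/s5c.png',cv2.resize(t,None,fx=5,fy=5,interpolation=cv2.INTER_CUBIC))
t=cv2.imread('pics/t5.png')[145:250,190:310]
cv2.imwrite('pics/t5c.png',cv2.resize(t,None,fx=5.6,fy=5.6,interpolation=cv2.INTER_CUBIC))
```

```text
t 5.2333 p [495.38  16.3   76.85] deck [59.15  0.76 34.84] Fdeck [ 0.1  -0.45 -0.63] w 51.53755986678577
turn left [0.06 0.1  0.06]
```

View pics/s5c.png

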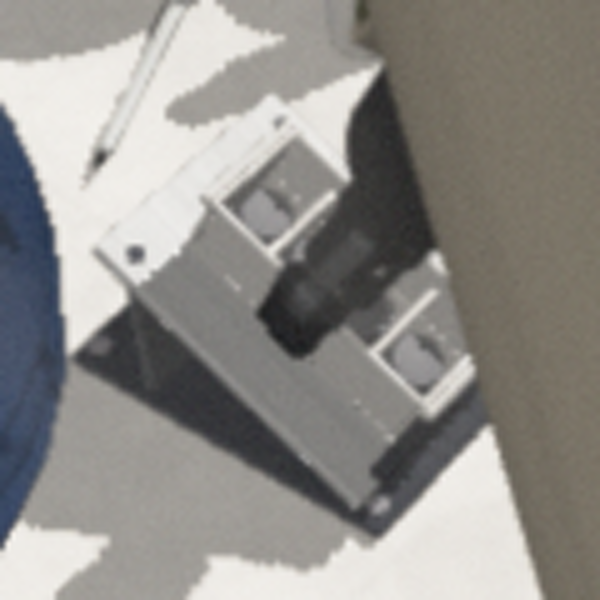

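View pics/t5c.png

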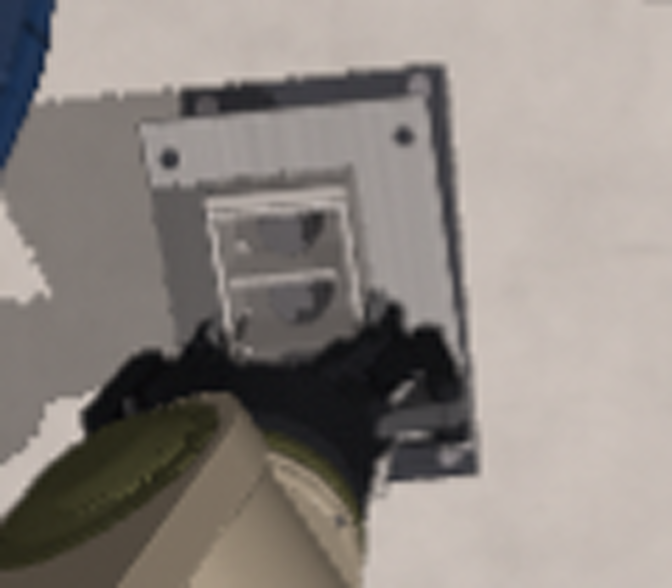

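Run:
```python
from st import *
import pickle
T=pickle.load(open('top0.pkl','rb'));S=pickle.load(open('scene0.pkl','rb'))
for z in(.043,.046):
  for u,v in [(206,200),(350,186)]:
    a=((u+.5)/5.6-.5+190,(v+.5)/5.6-.5+145)
    print(RD.T@(onplane(T,*a,D(0,0,z),n)-O)*1e3)
  for u,v in [(205,197),(430,415)]:
    a=((u+.5)/5-.5+190,(v+.5)/5-.5+190)
    print('S',RD.T@(onplane(S,*a,D(0,0,z),n)-O)*1e3)
```

```text
[121.88  27.6   43.  ]
[121.89 -25.94  43.  ]
S [120.65  26.34  43.  ]
S [-1.64 26.03 43.  ]
[122.89  27.    46.  ]
[122.9  -26.37  46.  ]
S [120.23  27.98  46.  ]
S [-1.62 27.67 46.  ]
```

The cassette is at deck x about 59, y about 0.5, hovering just above the surface. I'll lower it gently.

Emit:
carry_out(targets=[[[0.6, 0.5, 0, -0.9, 0, 0, 0], [0.6, 1.0, 0.1, -1.7, 0, 0, 0], [0.6, 1.2, 0.1, -2.2, 0, 0, 0], [0.6, 1.2, 0.1, -2.2, 0, 0, 0]]])

```text
time_s: 5.67
position: [0.4962, 0.0164, 0.0749]
tool_rot: [[-0.861, 0.5, 0.094], [-0.082, 0.046, -0.996], [-0.502, -0.865, 0.002]]
ft_force: [-11.2, -2.0, 16.5]
grip_width: 0.0517
```

Run:
```python
from st import *
st()
```

```text
t 5.6667 p [496.23  16.4   74.86] deck [58.91  0.78 32.69] Fdeck [-1.61 -0.96 19.97] w 51.67927102511824
turn left [0.1  0.14 0.1 ]
```

It lies on the deck: 20 N with no x component. The surface is about 3–4 mm higher than I measured. I'll ease the normal load and slide down toward the cleat.

Emit:
carry_out(targets=[[[0.6, -0.6, 0, 1.0, 0, 0, 0], [0.6, -1.5, 0, 0.5, 0, 0, 0], [0.6, -2.3, 0, 0, 0, 0, 0], [0.6, -2.3, 0, 0, 0, 0, 0]]])

```text
time_s: 6.0
position: [0.496, 0.0163, 0.0753]
tool_rot: [[-0.86, 0.502, 0.095], [-0.083, 0.046, -0.996], [-0.504, -0.864, 0.002]]
ft_force: [6.3, 2.3, 7.3]
grip_width: 0.0514
```

Run:
```python
from st import *
st()
```

```text
t 6.0 p [495.96  16.29  75.25] deck [58.86  0.7  33.17] Fdeck [9.26 1.65 3.07] w 51.38486904721812
turn left [0.09 0.3  0.07]
```

The cassette is on the deck and against the cleat (Fx 9 N, Fn 3 N). I'll relax, open and retract square to the deck.

Emit:
carry_out(targets=[[[0.6, 0.9, 0, -0.1, 0, 0, 0], [0.4, 0.9, 0, -0.1, 0, 0, 0], [0.2, 0.9, 0, -0.1, 0, 0, 0], [0, 0.9, 0, -0.1, 0, 0, 0], [0, 0.9, 0, -0.1, 0, 0, 0], [0, 0.9, 0, -0.1, 0, 0, 0], [0, -9, -1, 17.2, 0, 0, 0], [0, -24, -2.4, 43, 0, 0, 0], [0, -44, -4, 78, 0, 0, 0], [0, -64, -6, 112, 0, 0, 0], [0, -64, -6, 112, 0, 0, 0]]])

```text
time_s: 6.92
position: [0.4289, 0.0106, 0.1915]
tool_rot: [[-0.858, 0.506, 0.095], [-0.084, 0.043, -0.995], [-0.508, -0.862, 0.005]]
ft_force: [0.8, 0.3, 0.3]
grip_width: 0.0853
```

Run:
```python
from st import *
o=st();print(Ro.from_matrix(np.array([[-1,0,0],[0,0,-1],[0,-1,0.]]).T).as_rotvec(degrees=True))
snap('top','t6.png');snap('scene','s6.png')
t=cv2.imread('pics/s6.png')[190:310,190:330]
cv2.imwrite('pics/s6c.png',cv2.resize(t,None,fx=5,fy=5,interpolation=cv2.INTER_CUBIC))
t=cv2.imread('pics/t6.png')[145:250,190:310]
cv2.imwrite('pics/t6c.png',cv2.resize(t,None,fx=5.6,fy=5.6,interpolation=cv2.INTER_CUBIC))
```

```text
t 6.9167 p [428.85  10.55 191.45] deck [ 58.63   1.42 167.47] Fdeck [ 0.83  0.24 -0.18] w 85.34154490680447
turn left [0.26 0.53 0.06]
[   0.    127.28 -127.28]
```

View pics/s6c.png

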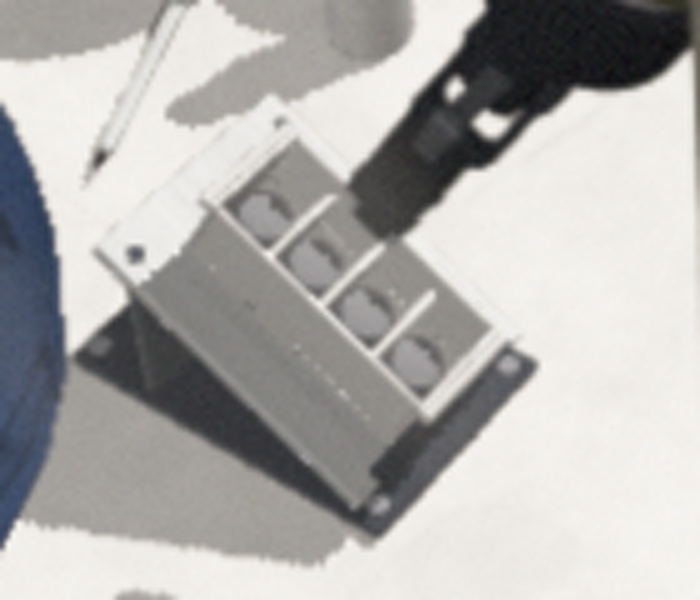

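View pics/t6c.png

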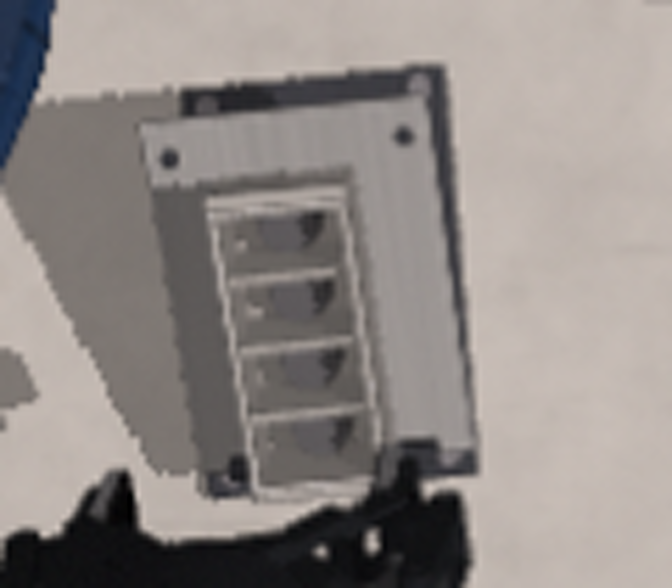

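Run:
```python
from st import *
import pickle
T=pickle.load(open('top0.pkl','rb'));S=pickle.load(open('scene0.pkl','rb'))
tt=lambda u,v:((u+.5)/5.6-.5+190,(v+.5)/5.6-.5+145)
ss=lambda u,v:((u+.5)/5-.5+190,(v+.5)/5-.5+190)
for z in(.039,.043):
  X=np.array([RD.T@(onplane(T,*tt(u,v),D(0,0,z),n)-O)*1e3 for u,v in [(206,200),(350,186),(382,478),(257,497)]]);print(X,X.mean(0))
  X=np.array([RD.T@(onplane(S,*ss(u,v),D(0,0,z),n)-O)*1e3 for u,v in [(205,203),(430,418),(512,338),(298,140)]]);print('S',X,X.mean(0))
o=env.observe();R=o['tool_rot'];p=np.array(o['position'])
y=math.radians(-5.9);Rd=np.array([[-math.cos(y),-math.sin(y),0],[0,0,-1],[math.sin(y),-math.cos(y),0]]).T
print(Rd,'turn',Ro.from_matrix(Rd@R.T).as_rotvec(degrees=True),np.array([496.4,-355.3,180])-p*1e3)
```

```text
[[120.53  28.4   39.  ]
 [120.54 -25.36  39.  ]
 [  1.02 -20.82  39.  ]
 [ -2.03  28.35  39.  ]] [60.01  2.64 39.  ]
S [[119.42  26.05  39.  ]
 [ -2.48  24.79  39.  ]
 [ -4.22 -27.31  39.  ]
 [113.58 -24.15  39.  ]] [56.58 -0.15 39.  ]
[[121.88  27.6   43.  ]
 [121.89 -25.94  43.  ]
 [  2.87 -21.42  43.  ]
 [ -0.17  27.55  43.  ]] [61.62  1.95 43.  ]
S [[118.87  28.23  43.  ]
 [ -2.45  26.98  43.  ]
 [ -4.17 -24.88  43.  ]
 [113.06 -21.73  43.  ]] [56.33  2.15 43.  ]
[[-0.99  0.   -0.1 ]
 [ 0.1   0.   -0.99]
 [ 0.   -1.    0.  ]] turn [  0.26  30.29 -11.09] [  66.38 -365.8    -7.44]
```

The cassette sits flat against the cleat, with its beads square to the deck in both crops. Next I move above the cover.

Emit:
carry_out(targets=[[[0, 0, -20, 30, 0, 0, 0], [0, 15, -60, 30, 0, 6, -2.2], [0, 30, -100, 20, 0, 12, -4.4], [0, 40, -140, 10, 0, 18, -6.6], [0, 50, -180, 0, 0.1, 24, -8.8], [0, 60, -220, -7, 0.3, 30.3, -11.1], [0, 66.4, -260, -7.4, 0.3, 30.3, -11.1], [0, 66.4, -300, -7.4, 0.3, 30.3, -11.1], [0, 66.4, -340, -7.4, 0.3, 30.3, -11.1], [0, 66.4, -365.8, -7.4, 0.3, 30.3, -11.1], [0, 66.4, -365.8, -7.4, 0.3, 30.3, -11.1], [0, 66.4, -365.8, -7.4, 0.3, 30.3, -11.1], [0, 66.4, -365.8, -7.4, 0.3, 30.3, -11.1]]])

```text
time_s: 8.1
position: [0.4967, -0.3543, 0.1768]
tool_rot: [[-0.995, -0.005, -0.103], [0.103, 0.006, -0.995], [0.006, -1.0, -0.005]]
ft_force: [0.3, 0.4, 0.6]
grip_width: 0.0853
```

Run:
```python
from st import *
o=st();print(o['tool_rot'],o['ft_force'])
snap('top','t7.png');snap('scene','s7.png')
t=cv2.imread('pics/s7.png')[100:300,190:430]
cv2.imwrite('pics/s7c.png',cv2.resize(t,None,fx=3,fy=3,interpolation=cv2.INTER_CUBIC))
```

```text
t 8.1 p [ 496.69 -354.34  176.76] deck [  79.47 -368.29  138.47] Fdeck [0.61 0.33 0.35] w 85.28390863332731
turn left [ -0.39 -30.37  11.05]
[[-0.99 -0.01 -0.1 ]
 [ 0.1   0.01 -0.99]
 [ 0.01 -1.   -0.01]] [0.32 0.37 0.6 ]
```

View pics/s7c.png

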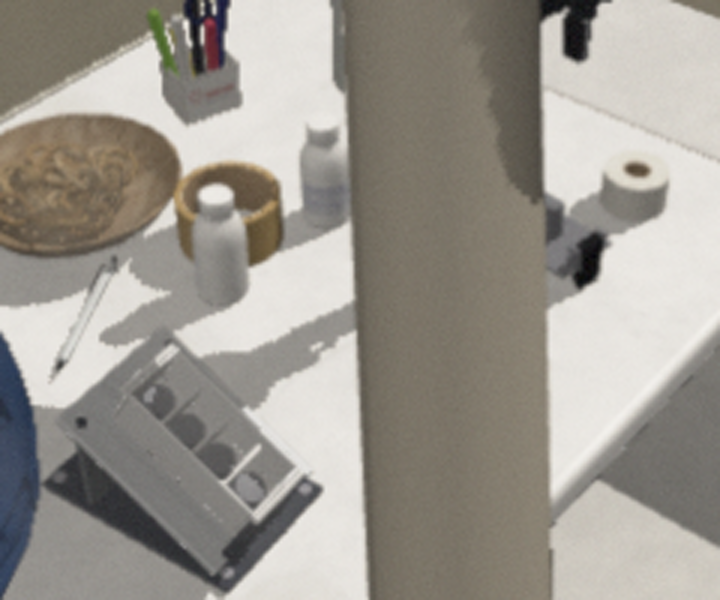

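View pics/t7.png

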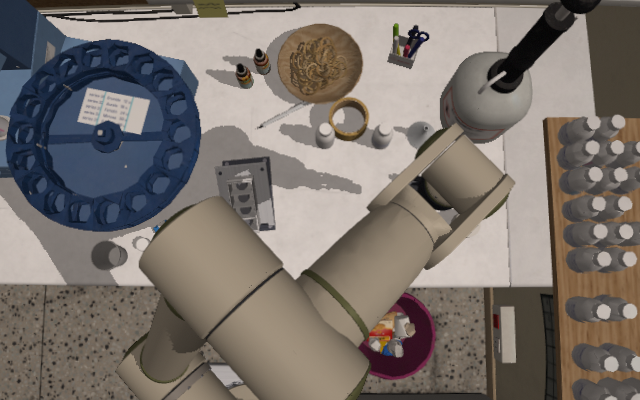

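The cassette stays put on the stand and both bottles are upright. I'll descend onto the grip bar and close.

Emit:
carry_out(targets=[[[0, 0, -1, -40, 0, 0, 0], [0, 0, -1, -75, 0, 0, 0], [0, 0, -1, -100, 0, 0, 0], [0, 0, -1, -115, 0, 0, 0], [0, 0, -1, -125, 0, 0, 0], [0, 0, -1, -125, 0, 0, 0], [0.5, 0, -1, -125, 0, 0, 0], [1, 0, -1, -125, 0, 0, 0], [1, 0, -1, -125, 0, 0, 0], [1, 0, -1, -125, 0, 0, 0], [1, 0, -1, -125, 0, 0, 0], [1, 0, -1, -125, 0, 0, 0]]], squeeze=80)

```text
time_s: 9.2
position: [0.4968, -0.3565, 0.0546]
tool_rot: [[-0.995, -0.002, -0.103], [0.103, 0.001, -0.995], [0.002, -1.0, -0.001]]
ft_force: [-0.1, 0.4, 0.3]
grip_width: 0.0151
```

Run:
```python
from st import *
o=st();print(o['tool_rot'],o['ft_force'])
```

```text
t 9.2 p [ 496.81 -356.47   54.63] deck [  18.33 -370.43   32.75] Fdeck [0.12 0.44 0.25] w 15.091426505800639
turn left [ -0.18 -30.18  11.16]
[[-0.99 -0.   -0.1 ]
 [ 0.1   0.   -0.99]
 [ 0.   -1.   -0.  ]] [-0.06  0.43  0.27]
```

The bar is gripped (15.1 mm opening). I'll lift.

Emit:
carry_out(targets=[[[1, 0, 0, 20, 0, 0, 0], [1, 0, 0, 60, 0, 0, 0], [1, 0, 0, 100, 0, 0, 0], [1, 0, 0, 140, 0, 0, 0], [1, 0, 0, 160, 0, 0, 0], [1, 0, 0, 160, 0, 0, 0], [1, 0, 0, 160, 0, 0, 0]]])

```text
time_s: 9.78
position: [0.4965, -0.3561, 0.2144]
tool_rot: [[-0.995, -0.002, -0.103], [0.103, 0.001, -0.995], [0.002, -1.0, -0.001]]
ft_force: [-0.1, -0.2, -2.9]
grip_width: 0.0148
```

Run:
```python
from st import *
o=st();print(o['ft_force']);print((D(.0585,.0005,.140)-o['position'])*1e3)
```

```text
t 9.7833 p [ 496.54 -356.14  214.37] deck [  98.   -370.07  171.21] Fdeck [-1.58 -0.22 -2.47] w 14.81371555351696
turn left [ -0.18 -30.18  11.15]
[-0.11 -0.24 -2.93]
[-54.03 367.08 -46.77]
```

Emit:
carry_out(targets=[[[1, 0, 20, 0, 0, 0, 0], [1, 0, 60, 0, 0, 0, 0], [1, -5, 100, 0, 0, 0, 0], [1, -10, 140, 0, 0, 0, 0], [1, -20, 180, 0, 0, -6, 2.2], [1, -30, 220, 0, 0, -12, 4.4], [1, -40, 260, 0, 0, -18, 6.6], [1, -48, 300, 0, -0.1, -24, 8.9], [1, -54, 340, -10, -0.2, -30.2, 11.2], [1, -54, 367, -30, -0.2, -30.2, 11.2], [1, -54, 367, -46.8, -0.2, -30.2, 11.2], [1, -54, 367, -46.8, -0.2, -30.2, 11.2], [1, -54, 367, -46.8, -0.2, -30.2, 11.2], [1, -54, 367, -46.8, -0.2, -30.2, 11.2]]])

```text
time_s: 10.95
position: [0.4429, 0.0101, 0.1671]
tool_rot: [[-0.863, 0.497, 0.096], [-0.083, 0.048, -0.995], [-0.499, -0.867, -0.0]]
ft_force: [0.3, 0.2, -1.4]
grip_width: 0.0147
```

Run:
```python
from st import *
st()
snap('top','t8.png');snap('scene','s8.png')
t=cv2.imread('pics/s8.png')[170:310,190:330]
cv2.imwrite('pics/s8c.png',cv2.resize(t,None,fx=4.2,fy=4.2,interpolation=cv2.INTER_CUBIC))
t=cv2.imread('pics/t8.png')[145:250,190:310]
cv2.imwrite('pics/t8c.png',cv2.resize(t,None,fx=5.6,fy=5.6,interpolation=cv2.INTER_CUBIC))
```

```text
t 10.95 p [442.94  10.12 167.13] deck [ 58.58  -0.37 139.42] Fdeck [-0.45  0.13 -1.34] w 14.65276616959078
turn left [-0.02 -0.07 -0.01]
```

View pics/s8c.png

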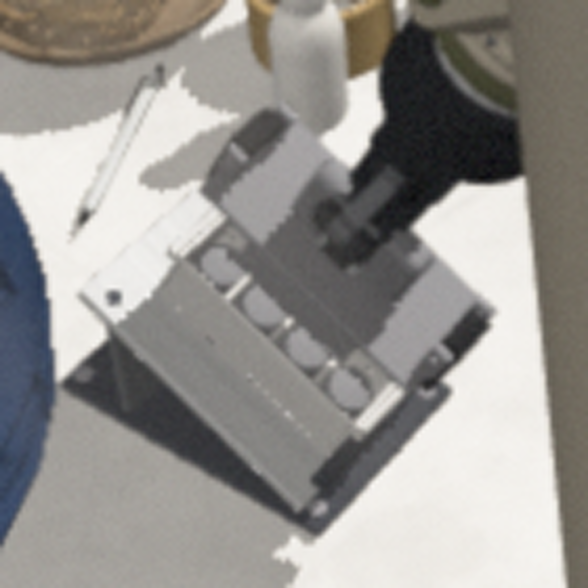

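View pics/t8c.png

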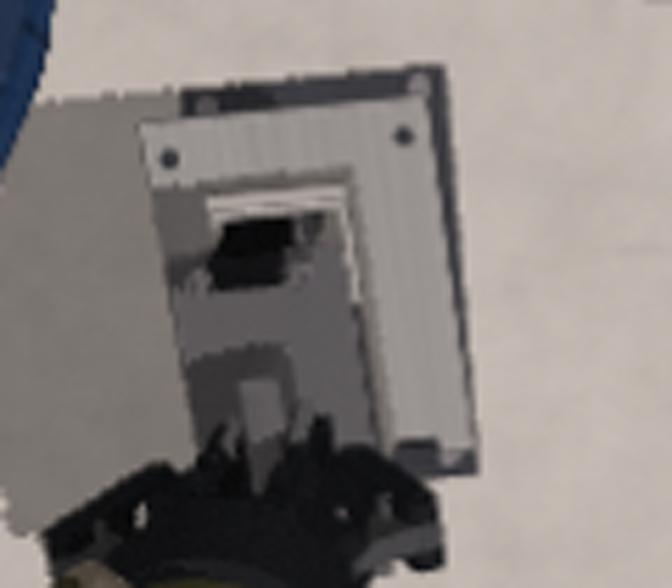

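Run:
```python
from st import *
import pickle
T=pickle.load(open('top0.pkl','rb'));S=pickle.load(open('scene0.pkl','rb'))
tt=lambda u,v:((u+.5)/5.6-.5+190,(v+.5)/5.6-.5+145)
ss=lambda u,v:((u+.5)/4.2-.5+190,(v+.5)/4.2-.5+170)
f=lambda c,a,z:RD.T@(onplane(c,*a,D(0,0,z),n)-O)*1e3
print('bar far end',[f(T,tt(*q),.1468) for q in [(240,381),(285,377)]])
print('plate/skirt -y edge top',[f(T,tt(*q),.1108) for q in [(357,300),(381,430)]])
print('clip outer far (z~.095..)',[f(T,tt(*q),z) for q in [(225,224),(293,218)] for z in(.085,.111)])
print('plate edge far',[f(T,tt(*q),.1108) for q in [(178,292),(350,275)]])
print('S skirt bottom corners',[f(S,ss(*q),.0848) for q in [(205,195),(405,382)]])
print('S skirt top',[f(S,ss(*q),.1108) for q in [(281,104),(495,307)]])
```

```text
bar far end [array([ 91.67,   5.81, 146.8 ]), array([ 91.57,  -9.5 , 146.8 ])]
plate/skirt -y edge top [array([102.94, -32.23, 110.8 ]), array([ 52.89, -33.73, 110.8 ])]
clip outer far (z~.095..) [array([126.47,  13.96,  85.  ]), array([135.53,   8.91, 111.  ]), array([126.25, -10.28,  85.  ]), array([135.32, -14.64, 111.  ])]
plate edge far [array([112.27,  29.11, 110.8 ]), array([112.43, -31.12, 110.8 ])]
S skirt bottom corners [array([123.49,  17.67,  84.8 ]), array([ 0.06, 15.  , 84.8 ])]
S skirt top [array([128.25, -29.05, 110.8 ]), array([ -5.84, -30.48, 110.8 ])]
```

Cover centre comes out at x 59–60 against the cassette's 59, and y needs +1 mm. I'll lower it to just above the rim.

Emit:
carry_out(targets=[[[1, 6, 1, -10, 0, 0, 0], [1, 12, 2, -21, 0, 0, 0], [1, 16, 2.6, -28, 0, 0, 0], [1, 17.5, 2.8, -30.7, 0, 0, 0], [1, 17.5, 2.8, -30.7, 0, 0, 0], [1, 17.5, 2.8, -30.7, 0, 0, 0]]])

```text
time_s: 11.55
position: [0.4601, 0.0135, 0.1366]
tool_rot: [[-0.862, 0.497, 0.097], [-0.084, 0.049, -0.995], [-0.499, -0.866, -0.0]]
ft_force: [-0.2, 0.0, -2.3]
grip_width: 0.0148
```

Run:
```python
from st import *
st()
snap('top','t9.png');snap('scene','s9.png')
t=cv2.imread('pics/s9.png')[190:310,190:330]
cv2.imwrite('pics/s9c.png',cv2.resize(t,None,fx=5,fy=5,interpolation=cv2.INTER_CUBIC))
t=cv2.imread('pics/t9.png')[145:250,190:310]
cv2.imwrite('pics/t9c.png',cv2.resize(t,None,fx=5.6,fy=5.6,interpolation=cv2.INTER_CUBIC))
```

```text
t 11.55 p [460.11  13.48 136.57] deck [ 58.37   1.34 104.25] Fdeck [-1.35  0.06 -1.91] w 14.840691398750359
turn left [-0.02 -0.04 -0.06]
```

View pics/s9c.png

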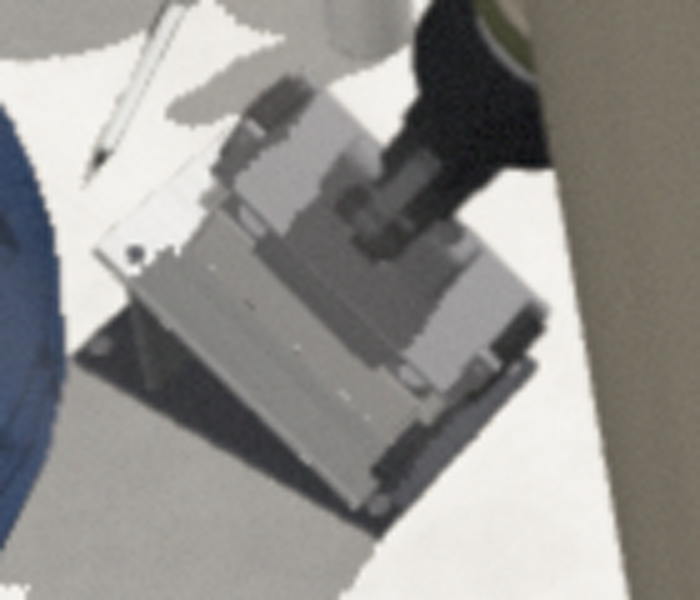

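View pics/t9c.png

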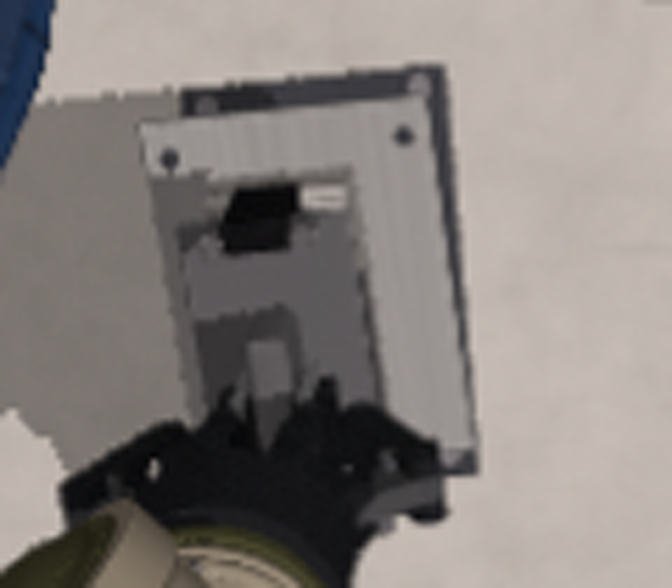

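Run:
```python
from st import *
import pickle
T=pickle.load(open('top0.pkl','rb'));S=pickle.load(open('scene0.pkl','rb'))
tt=lambda u,v:((u+.5)/5.6-.5+190,(v+.5)/5.6-.5+145)
ss=lambda u,v:((u+.5)/5-.5+190,(v+.5)/5-.5+190)
f=lambda c,a,z:RD.T@(onplane(c,*a,D(0,0,z),n)-O)*1e3
print('bar far end',[f(T,tt(*q),.1116) for q in [(247,341),(288,338)]])
print('bar centre y',)
# project predicted points: cassette beads and cover
for nm,P in {'cas rim ends +y':[(.059+s*.0635,.0007+.026,.0446) for s in(1,-1)],'cover plate top -y':[(.059+s*.0655,.0013-.0312,.0756) for s in(1,-1)],'cover plate top +y':[(.059+s*.0655,.0013+.0312,.0756) for s in(1,-1)],'skirt bot +y':[(.059+s*.058,.0013+.0312,.0496) for s in(1,-1)]}.items():
  q=np.array([D(*x) for x in P]); print(nm,'S',(proj(S,q)-190+.5)*5-.5,'T',(proj(T,q)-[190,145]+.5)*5.6-.5)
t=cv2.imread('pics/s9.png')[215:300,225:310]
cv2.imwrite('pics/s9d.png',cv2.resize(t,None,fx=7,fy=7,interpolation=cv2.INTER_CUBIC))
```

```text
bar far end [array([ 91.9,   8. , 111.6]), array([ 91.55,  -6.4 , 111.6 ])]
bar centre y
cas rim ends +y S [[202.09 192.52]
 [435.64 419.81]] T [[207.52 199.65]
 [260.39 508.68]]
cover plate top -y S [[315.19  71.79]
 [554.42 303.22]] T [[351.27 208.31]
 [400.61 535.72]]
cover plate top +y S [[209.75 163.46]
 [458.24 405.08]] T [[178.13 225.1 ]
 [235.62 551.22]]
skirt bot +y S [[205.62 205.76]
 [420.64 415.07]] T [[192.32 219.79]
 [241.55 502.98]]
```

View pics/s9d.png

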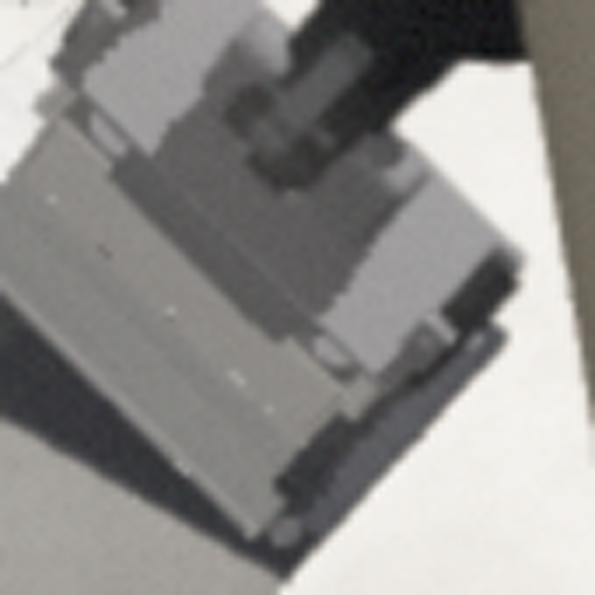

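Bar's far end puts the cover about 1 mm up-slope of the cassette and y within 0.5 mm. I'll correct that and lower the skirts past the rim, watching the forces.

Emit:
carry_out(targets=[[[1, -0.9, -0.4, -0.5, 0, 0, 0], [1, 1, -0.2, -3.5, 0, 0, 0], [1, 2.4, -0.1, -6, 0, 0, 0], [1, 3.7, 0, -8.5, 0, 0, 0], [1, 3.7, 0, -8.5, 0, 0, 0], [1, 3.7, 0, -8.5, 0, 0, 0]]])

```text
time_s: 12.15
position: [0.464, 0.0136, 0.1278]
tool_rot: [[-0.862, 0.497, 0.097], [-0.084, 0.049, -0.995], [-0.499, -0.866, -0.0]]
ft_force: [0.1, 0.4, -0.8]
grip_width: 0.0147
```

Run:
```python
from st import *
print(st()['wrist_torque'])
```

```text
t 12.15 p [464.    13.58 127.76] deck [57.33  1.06 94.68] Fdeck [-0.25  0.36 -0.77] w 14.681467097397515
turn left [-0.02 -0.04 -0.06]
[-0.02  0.2  -0.03]
```

The skirts pass with no force. I'll go on to the hook contact.

Emit:
carry_out(targets=[[[1, 0.8, 0.1, -1.4, 0, 0, 0], [1, 1.6, 0.2, -2.8, 0, 0, 0], [1, 2.4, 0.2, -4.2, 0, 0, 0], [1, 2.4, 0.2, -4.2, 0, 0, 0]]])

```text
time_s: 12.48
position: [0.4663, 0.0138, 0.1238]
tool_rot: [[-0.862, 0.498, 0.097], [-0.084, 0.048, -0.995], [-0.5, -0.866, 0.0]]
ft_force: [-0.1, -0.2, 2.4]
grip_width: 0.0149
```

Run:
```python
from st import *
print(st()['wrist_torque'])
```

```text
t 12.4833 p [466.31  13.78 123.8 ] deck [57.36  1.04 90.09] Fdeck [ 1.13 -0.19  2.13] w 14.883224346521063
turn left [ 0.    0.   -0.06]
[0.   0.01 0.02]
```

The hooks touch at z about 91, where expected. I'll press straight on in small steps.

Emit:
carry_out(targets=[[[1, 1, 0.1, -1.7, 0, 0, 0], [1, 2, 0.2, -3.5, 0, 0, 0], [1, 3, 0.3, -5.2, 0, 0, 0], [1, 4, 0.4, -6.9, 0, 0, 0], [1, 4, 0.4, -6.9, 0, 0, 0]]])

```text
time_s: 12.9
position: [0.4704, 0.0142, 0.1165]
tool_rot: [[-0.862, 0.497, 0.097], [-0.084, 0.049, -0.995], [-0.499, -0.866, -0.0]]
ft_force: [1.9, 0.1, 0.4]
grip_width: 0.0147
```

Run:
```python
from st import *
print(st()['wrist_torque'])
```

```text
t 12.9 p [470.4   14.18 116.5 ] deck [57.27  1.05 81.71] Fdeck [ 1.81 -0.13 -0.58] w 14.691140239611324
turn left [-0.01 -0.04 -0.06]
[-0.03 -0.15 -0.06]
```

Emit:
carry_out(targets=[[[1, 0.8, 0.1, -1.4, 0, 0, 0], [1, 1.6, 0.2, -2.8, 0, 0, 0], [1, 2.3, 0.2, -3.9, 0, 0, 0], [1, 2.6, 0.3, -4.5, 0, 0, 0], [1, 2.6, 0.3, -4.5, 0, 0, 0]]])

```text
time_s: 13.32
position: [0.4726, 0.0144, 0.1134]
tool_rot: [[-0.861, 0.499, 0.097], [-0.084, 0.048, -0.995], [-0.501, -0.865, 0.001]]
ft_force: [-13.5, -3.9, 25.0]
grip_width: 0.0148
```

Run:
```python
from st import *
print(st()['wrist_torque'])
snap('scene','s10.png')
t=cv2.imread('pics/s10.png')[190:310,190:330]
cv2.imwrite('pics/s10c.png',cv2.resize(t,None,fx=5,fy=5,interpolation=cv2.INTER_CUBIC))
```

```text
t 13.3167 p [472.59  14.37 113.42] deck [57.64  1.02 77.95] Fdeck [ 0.49 -2.59 28.54] w 14.79190911145578
turn left [ 0.05  0.1  -0.05]
[-0.25  0.45 -0.15]
```

View pics/s10c.png

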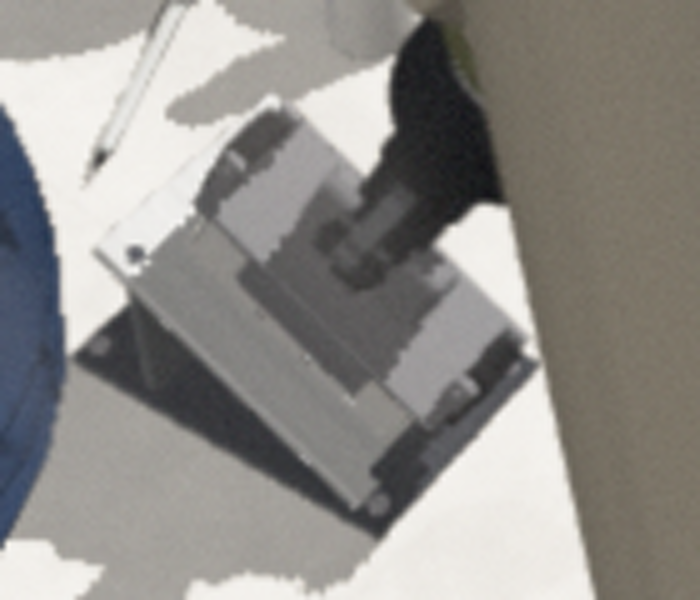

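A hard stop at z 77.9 with 28 N, above the stated snap force, so it looks home. I'll press a touch more, then relax to see whether it stays.

Emit:
carry_out(targets=[[[1, 0.3, 0, -0.6, 0, 0, 0], [1, 0.3, 0, -0.6, 0, 0, 0], [1, 0, 0, 0, 0, 0, 0], [1, -0.6, 0, 1.1, 0, 0, 0], [1, -0.8, -0.1, 1.5, 0, 0, 0], [1, -0.8, -0.1, 1.5, 0, 0, 0]]])

```text
time_s: 13.87
position: [0.4721, 0.0144, 0.1137]
tool_rot: [[-0.862, 0.497, 0.097], [-0.084, 0.049, -0.995], [-0.5, -0.866, -0.0]]
ft_force: [1.4, -0.1, -0.2]
grip_width: 0.0151
```

Run:
```python
from st import *
print(st()['wrist_torque'])
```

```text
t 13.8667 p [472.12  14.37 113.71] deck [57.37  1.07 78.43] Fdeck [ 1.05 -0.27 -0.89] w 15.134139216593521
turn left [-0.01 -0.03 -0.06]
[-0.06 -0.24 -0.03]
```

Emit:
carry_out(targets=[[[0.7, 0, 0, 0, 0, 0, 0], [0.5, 0, 0, 0, 0, 0, 0], [0.5, 0, 0, 0, 0, 0, 0], [0.5, 0, 0, 0, 0, 0, 0], [0.5, -9, -0.9, 15.6, 0, 0, 0], [0.5, -24, -2.4, 42, 0, 0, 0], [0.5, -44, -4.3, 76, 0, 0, 0], [0.5, -60, -5.8, 104, 0, 0, 0], [0.5, -60, -45, 140, 0, 0, 0], [0.5, -60, -85, 140, 0, 0, 0], [0.5, -60, -125, 140, 0, 0, 0], [0.5, -60, -165, 140, 0, 0, 0], [0.5, -60, -205, 140, 0, 0, 0], [0.5, -60, -245, 140, 0, 0, 0], [0.5, -60, -285, 140, 0, 0, 0], [0.5, -60, -285, 140, 0, 0, 0], [0.5, -60, -285, 140, 0, 0, 0]]])

```text
time_s: 15.28
position: [0.4116, -0.2723, 0.253]
tool_rot: [[-0.863, 0.496, 0.094], [-0.081, 0.049, -0.996], [-0.499, -0.867, -0.002]]
ft_force: [0.4, 1.0, -0.2]
grip_width: 0.0427
```

Run:
```python
from st import *
st()
snap('scene','s11.png');snap('top','t11.png')
t=cv2.imread('pics/s11.png')[190:310,190:330]
cv2.imwrite('pics/s11c.png',cv2.resize(t,None,fx=5,fy=5,interpolation=cv2.INTER_CUBIC))
t=cv2.imread('pics/t11.png')[145:250,190:310]
cv2.imwrite('pics/t11c.png',cv2.resize(t,None,fx=5.6,fy=5.6,interpolation=cv2.INTER_CUBIC))
```

```text
t 15.2833 p [ 411.57 -272.28  252.96] deck [  51.01 -278.46  242.9 ] Fdeck [ 0.32  0.92 -0.47] w 42.728958503680765
turn left [-0.1  -0.09  0.08]
```

View pics/s11c.png

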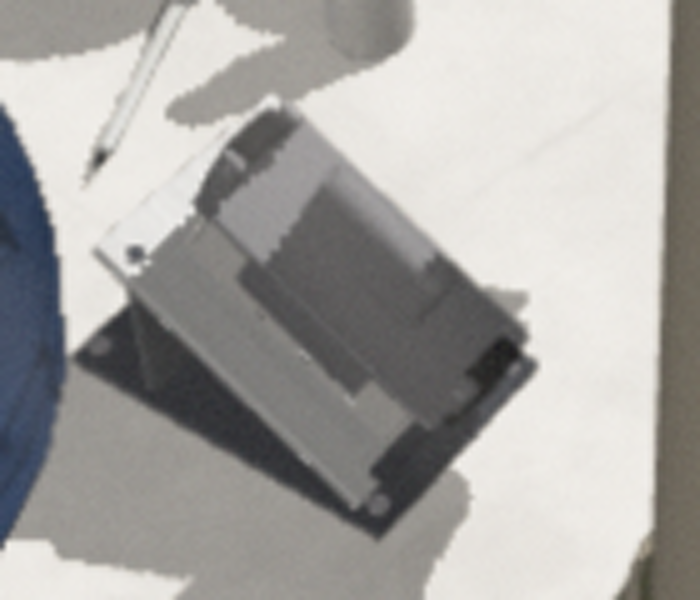

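View pics/t11c.png

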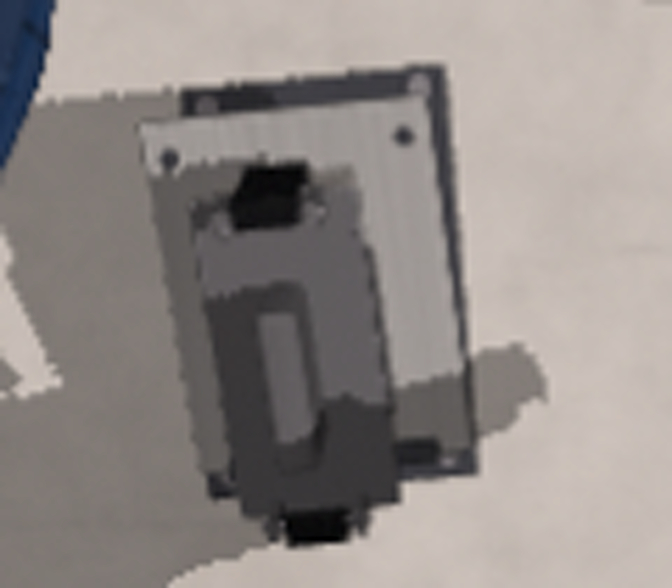

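View pics/s11.png

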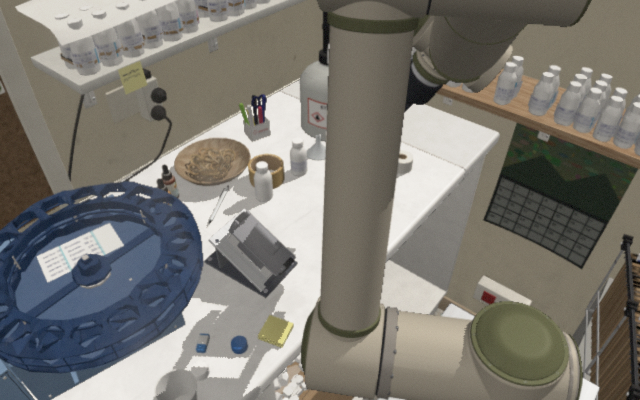

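The cover sits level in both crops: its skirts are parallel to the cassette and the pose hasn't changed since it was under load. The bottles are upright at (263,182) and (298,157). One closer look at the clips, and a measurement of cover height and position.

Run:
```python
from st import *
import pickle
T=pickle.load(open('top0.pkl','rb'));S=pickle.load(open('scene0.pkl','rb'))
tt=lambda u,v:((u+.5)/5.6-.5+190,(v+.5)/5.6-.5+145)
f=lambda c,a,z:RD.T@(onplane(c,*a,D(0,0,z),n)-O)*1e3
zb=.0046+.018
print('bar top',[f(T,tt(*q),zb+.062) for q in [(258,317),(296,313),(312,436),(279,446)]])
print('plate',[f(T,tt(*q),zb+.026) for q in [(192,212),(400,497),(243,512)]])
for k in(.026,.02,.01): print('clip outer',k,f(T,tt(272,166),zb+k)[0],f(T,tt(319,544),zb+k)[0])
q=lambda u,v:((u+.5)/3.3-.5+205,(v+.5)/3.3-.5+115)
for k in(.026,.02,.01):
  a=onz(T,*q(710,199),k);b=onz(T,*q(690,413),k);print('initial clip span',k,np.linalg.norm(a-b)*1e3)
a=cv2.imread('pics/s11.png')[205:245,225:265];b=cv2.imread('pics/s11.png')[250:290,260:300]
cv2.imwrite('pics/clips.png',cv2.resize(np.hstack([a,b]),None,fx=10,fy=10,interpolation=cv2.INTER_CUBIC))
```

```text
bar top [array([89.99,  7.85, 84.6 ]), array([90.12, -5.92, 84.6 ]), array([41.55, -4.53, 84.6 ]), array([38.82,  8.05, 84.6 ])]
plate [array([119.67,  32.33,  48.6 ]), array([ -3.25, -27.99,  48.6 ]), array([-3.33, 32.75, 48.6 ])]
clip outer 0.026 134.3366560186749 -19.946820155561657
clip outer 0.02 132.37616147557856 -22.879501366990322
clip outer 0.01 129.108670570418 -27.76730338603818
initial clip span 0.026 146.12158047601247
initial clip span 0.02 146.93296464338164
initial clip span 0.01 148.28527158899672
```

View pics/clips.png

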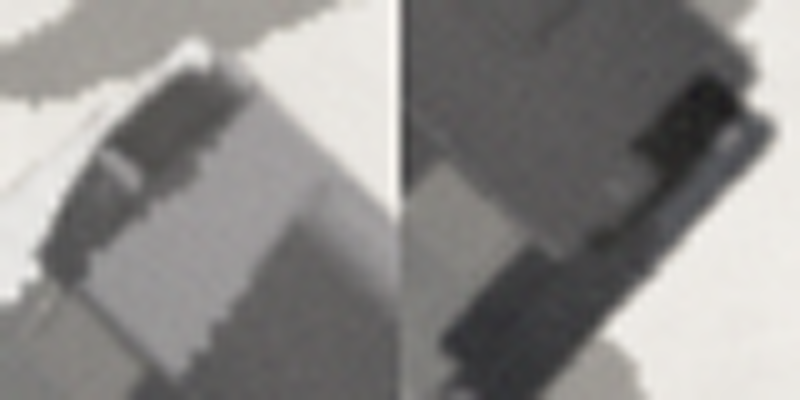

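Run:
```python
from rig import env
o=env.observe();print(o['time_s'],abs(o['qvel']).max());env.close_job()
```

```text
15.3833 1.127325383098274
the job is handed in; nothing more can be done
```

I set the cassette on the slope against the cleat and let it go. I then put the cover on, pressed it straight down to a hard stop, released it and backed the arm clear. I handed the job in at about 15.4 s; no verdict is reported.

**Last checks:**
- **Fit:** In both camera views the cover sat level and in line with the cassette, unchanged between the full press and after release. Both bottles were still upright in the scene view.
- **Position:** The camera views put the cover's centre about 58 mm up the slope; the cassette is at about 59 mm. At the stop the cover was 18–19 mm above the cassette's underside (18 mm expected).
- **Clips:** The hooks met the beads where expected. The press stopped hard at 28 N, above the stated 10–20 N, and I pressed slightly further after that. When I eased off, the cover stayed put and the force fell to near zero.

**Disagreements:**
- **Clips not confirmed by eye:** The pictures were too coarse to show the clip arms' angle, so "snapped" rests on the stop height and the forces.
- **Deck height:** Contact showed the deck about 4 mm higher than my camera measurement, so my first lowering pressed with about 36 N before I backed off. I used the height found by contact from then on.
- **Camera mismatch:** The two cameras disagreed by about 2–5 mm on positions along the slope.

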